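Open the seasoning station for service and put the refilled pot back

TASK

Open the clear cover of the seasoning station: swing it up over its balance point and lay it gently back until it leans on its stop and stays open by itself; do not let it drop onto the stop or fall shut, and do not push so hard that the loose station shifts or tips. Then lower the green-capped pot into the empty well with the green pad, upright and fully home, without pressing hard or dropping it, and leave everything else where it is.

Things in the scene. Friction and masses are not known exactly. Their poses are not given: they have to be found in the camera images.
- station: Loose steel box 150 deep (x) x 316 wide (y) x 68 high, 3.2 kg. Origin: centre of underside; +x to its back (hinge side). Three round wells on its y axis at -95, 0, +95: bore 58.6 diameter, lip 70 mm above the counter, floor 12 mm. The closed clear cover lies over them. Hard pushes shift it; with the cover on its stop, over about 8 N backward at the bar tips it onto its rear edge.
- cover (a joint): Angle (rad) of the clear plastic cover: 0 closed, grows as its front rises. A hood 54 high, 140 deep, 308 wide, 0.35 to 0.7 kg, on a nearly free, undamped hinge. It balances at about 1.1 to 1.2: short of that it falls shut, beyond that it falls back, fast. The stop is somewhere between 1.6 and 2.1; its exact angle is not known and has to be felt.
- cover_hinge (a point): Middle of the cover's hinge line, at the back of the station: +68 mm in x, 70 mm up in the station's frame. The line runs along the station's y.
- cover_bar (a point): Middle of the cover's bar handle: round black bar 12 thick, 140 long along the station's y, a post at each end, 40 mm clear of the hood's front wall. Closed, it lies 184 mm in front of the hinge line (to -x of the station) and 28 mm above it; free below. It turns stiffly, in jerks, between tightly closed finger pads, freely if held with 1 to 2 mm of play.
- pot_green: Loose white pot with a green ribbed cap, 56 mm diameter, 98 high, 0.13 to 0.27 kg, foot chamfered 3.5 mm. Origin: centre of its underside; z up. The cap is the top 34 mm. Stands on the counter beside the station, on either side.
- pad_green: Round green silicone pad, 56 diameter, 3 thick, lying on the floor of the empty well (any of the three; up to 1.5 mm off the well's axis). Origin: centre of its underside, 12 mm above the counter. The pot goes onto it: fully home, the pot's underside is 3 mm above this origin and its top 43 mm above the well's lip.
- pot_red: Same pot with a red cap, already home in its well under the cover; leave it.
- pot_yellow: Same pot with a yellow cap, already home in its well under the cover; leave it.
- squeeze_bottle: White squeeze bottle, 62 mm diameter, 180 high; origin at the centre of its underside. Bystander, on the other side of the station from the green pot.
- dishes: Stack of small sauce dishes, 82 mm across, 67 high; origin under its centre. Bystander.
- ladle_can: Steel can with ladles, 110 mm diameter, 225 high with ladles; origin under its centre. Bystander.
- glove_box: Red and yellow carton 120 x 220 x 75; origin under its centre. Bystander.
- tongs: Tongs lying on the counter, 285 long; origin under the middle. Bystander.
Mind the look-alikes: they are no part of the job. What is shaped like the pot_green but black or pink is not meant.

How it is judged:
On the way, in this order (a step that is already met when the one before it is completed fails the run):
1. the cover leans on its stop, still, and is let go (value of joint cover above 1.6 rad and velocity of joint cover between -0.05 and 0.05 rad/s and contact force between the fingers and cover below 0.3 N), for 0.3 s.
2. the green-capped pot stands home in the well with the green pad (horizontal distance between pot_green and pad_green below 0.004 m and z of pot_green in the frame of pad_green below 0.005 m and z of pot_green in the frame of station below 0.017 m and angle between pot_green's own z axis and vertical below 0.06 rad), for 0.2 s.
At the end, for the whole second after the job is handed in: Cover open by itself on its stop (over 1.6 rad, still); green-capped pot upright (0.06 rad) and still in the well with the green pad, within 4 mm of its centre and 2 mm of fully home; station flat and within 10 mm of its place; everything else where it was (all of step 2 and value of joint cover above 1.6 rad and velocity of joint cover between -0.05 and 0.05 rad/s and linear speed of pot_green below 0.02 m/s and angle between station's own z axis and vertical below 0.01 rad); the robot touches nothing.
It fails at once if the cover dropped back, was flung or fell shut (turning faster than 1.5 rad/s) (velocity of joint cover above 1.5 rad/s or velocity of joint cover below -1.5 rad/s).
It fails at once if the cover or station was forced: the station was shifted by 10 mm or tipped by 0.02 rad (front edge 3 mm up) (distance of station from where it was at the start of the episode above 0.01 m or angle between station's own z axis and vertical above 0.02 rad).
It fails at once if the pot was pressed on the station or into the well with more than 20 N (contact force between pot_green and station above 20 N or contact force between pot_green and pad_green above 20 N).
It fails at once if the pot was dropped into the well (faster than 0.35 m/s) (horizontal distance between pot_green and pad_green below 0.02 m and height (world z) of pot_green below 0.09 m and linear speed of pot_green above 0.35 m/s).
It fails at once if a pot in the station was moved by 12 mm, or a bystander by 20 mm or knocked over (distance of any of pot_red, pot_yellow from where it was at the start of the episode above 0.012 m or distance of any of squeeze_bottle, dishes, ladle_can, glove_box, tongs from where it was at the start of the episode above 0.02 m or angle between any of squeeze_bottle, ladle_can's own z axis and vertical above 0.3 rad).
It also fails if it takes over 72 s, if anything falls off the work surface, if the arm or the gripper's body presses on something with over 40 N, if the wrist force passes 120 N, or if a joint passes its speed limit or range.

ROBOT

A 6-joint arm with a two-finger parallel gripper is mounted at the origin on the work surface. World frame = base frame: x ahead of the robot, y to its left, z up, the work surface at z = 0. Lengths are in m, angles in rad, forces in N, time in s.
With the tool pointing down it reaches from about 0.3 to 0.875 m from the base axis. Payload 6.4 kg.
Tool frame: the origin (TCP) lies between the finger pads; the fingertips stand 8 mm ahead of it and the grasp point (between the pads) lies 11 mm behind it; x points along the fingers, z is the direction in which the jaws open and shut, and the axes are right-handed (so a half turn about x gives the same grasp; the last joint's range is limited). The gripper opens to 88 mm and grips with 3 to 60 N. Pads are 18 mm wide; open, the fingers measure 123 mm over their backs; the gripper's body (75 mm by 187 mm) begins 45 mm behind the grasp point.
Start: joints at [-1.353, 0.181, 1.607, -0, 1.354, -0.206], TCP at [0.236, -0.524, 0.247] pointing down, gripper open.
Joint ranges: [-2.99, 2.99], [-0.89, 2.07], [0.3, 2.58], [-1.14, 4.28], [0, 2.63], [-3.12, 3.12]. Speed limits (rad/s): [2.57, 2.57, 3.01, 3.14, 3.14, 3.14].

INTERFACE

Orientations are given as a unit quaternion [x, y, z, w].
In Python, from plant import manip gives the robot as it stands. The module is installed in compiled form; this text tells all that it offers.
- The arm moves only by the shell command python3 -m handwheel 'ROWS' [OPENING] [FORCE]. ROWS is text: rows parted by semicolons, each of 4 numbers parted by spaces: the shift along the world's x, y, z in m, then the turn about the world's z in degrees. In form: tx ty tz roll; .... A call has 1 to 10 rows; each row is the pose to reach, as a shift and turn from the pose commanded when the call began; what a row does not reach only later rows make up. A row lasts 1/10 s, in which the tool goes at most 50 mm and 8.59 degrees, less where a joint would pass 70% of its speed; a pose out of reach is approached as far as the arm can. A call with a gripper value outside its range is refused whole. OPENING is the gripper's target within -1 to 1 (shut at 1, half-way at 0, fully open at -1), set as the call begins (- or left out, the last holds). The fingers move at their own pace and stop on an object; FORCE is the grip in N (left out, the last holds). Time passes only in rows, so rows that repeat a pose let the fingers close. It gives the time, the measured TCP pose, the force and the opening at its end, in the units of the state.
- manip.get_obs(): the state, without advancing time (a new reading comes with each control period).
- manip.get_image(name): name is "side" or "top" or "wrist"; returns a dict with "img" (420x560x3 uint8, red, green, blue), "z_map" (420x560 float32, m along the optical axis (not along the pixel's ray), 0 where there is no reading), "mtx" (3x3 intrinsics, pixels), "dist" ([k1, k2, p1, p2, k3] as OpenCV has them; the pictures are not rectified), "camera_from_world" (4x4, takes a point from world to camera coordinates); the wrist camera has in their place "mount" (4x4, takes a point from camera to tool coordinates, whose origin is the TCP and whose axes are the tool frame's). Camera axes: x right, y up, looking along -z (the intrinsics and any distortion apply to the point x, -y, -z); pixel columns grow to the right and rows downward; lengths in m; the calibration is good to about 2 mm. A picture is of the moment at which its call begins: read the wrist's pose just before it.
- manip.job_done(): hands the job in, once; it reports no verdict.
Trained networks look in the newest picture that a camera, given by its name, has taken for a name from the list of things; names that differ only in an ending like _2 or _b are one class to them, and where a whole thing is asked for, a point or a joint stands for the part that bears it (a point fixed in the world has none). Each returns a list of dicts, best first, with "conf" (0 to 1); they miss things now and then, are a little off and sometimes report something else, mostly with a low value. They report only what shows in the picture. A call takes as long as a camera call. They do not tell look-alikes from the thing itself.
- manip.recognise(camera, target): "xyz" ([x, y, z] in m, in world coordinates, good to about 4 mm: the middle of the surface that is visible of it).
- manip.trace(camera, target): "region" (420x560 bool, what is visible of it).
The state is a dict: "time_s": time; "qpos": joint angles; "joint_velocities": joint speeds; "effort": joint torques, N m; "eef_pos": TCP position; "tool_rot": TCP orientation; "ft_force": force on the tool from outside, world axes, zero at the start; "ft_torque": the same for the moment, N m; "gripper_width": finger opening in m.
Only numpy, scipy, OpenCV 4.12 (cv2) and the standard library are available. Lean on these libraries where they do the work, as an engineer would, in place of code of your own. Each camera call takes 0.05 s, during which the arm holds its last target.

## Working session

There is one attempt and no reset: what is moved stays moved. The work goes in short steps, Python scripts to look and compute and a shell command to move; the robot and the scene stay as the last step left them, time stands still between calls to the robot, and variables do not carry over. Pictures are saved under pics/ and viewed, and the job is handed in when it is done.

```bash
mkdir -p pics; ls; cat > h.py <<'E'
from plant import manip
import numpy as np, cv2
from scipy.spatial.transform import Rotation as R
def grab(cam,name=None):
    o=manip.get_obs(); d=manip.get_image(cam)
    if name: cv2.imwrite(f'pics/{name}.png',d['img'][:,:,::-1])
    if 'camera_from_world' in d: d['cw']=np.array(d['camera_from_world'])
    else:
        T=np.eye(4);T[:3,:3]=R.from_quat(o['tool_rot']).as_matrix();T[:3,3]=o['eef_pos']
        d['cw']=np.linalg.inv(T@np.array(d['mount']))
    return d
def world(d,uv,z=None):
    """pixels -> world by depth; uv Nx2 ints"""
    uv=np.array(uv,float).reshape(-1,2)
    n=cv2.undistortPoints(uv[:,None],np.array(d['mtx']),np.array(d['dist'])).reshape(-1,2)
    zz=d['z_map'][uv[:,1].round().astype(int),uv[:,0].round().astype(int)] if z is None else z
    c=np.c_[n[:,0]*zz,-n[:,1]*zz,-zz*np.ones(len(n)),np.ones(len(n))]
    return (np.linalg.inv(d['cw'])@c.T).T[:,:3]
def onplane(d,uv,h):
    uv=np.array(uv,float).reshape(-1,2)
    a=world(d,uv,1.0);C=np.linalg.inv(d['cw'])[:3,3]
    return C+(a-C)*((h-C[2])/(a[:,2]-C[2]))[:,None]
def proj(d,P):
    P=np.array(P,float).reshape(-1,3);c=(d['cw']@np.c_[P,np.ones(len(P))].T).T[:,:3]*[1,-1,-1]
    return cv2.projectPoints(c,np.zeros(3),np.zeros(3),np.array(d['mtx']),np.array(d['dist']))[0].reshape(-1,2)
E
python3 - <<'E'
from h import *
o=manip.get_obs();print(o)
for c in ['side','top','wrist']:
    d=grab(c,c+'0');print(c,np.round(np.linalg.inv(d['cw']),3).tolist())
    for t in ['station','cover','cover_bar','cover_hinge','pot_green','pad_green','pot_red','pot_yellow','squeeze_bottle','dishes','ladle_can','glove_box','tongs']:
        try: r=manip.recognise(c,t);print(t,[(np.round(x['xyz'],3).tolist(),round(x['conf'],2)) for x in r[:3]])
        except Exception as e: print(t,e)
E
```

```text
pics
{'time_s': 0.0, 'qpos': array([-1.35327303e+00,  1.81544437e-01,  1.60799557e+00,  9.52844275e-06,
        1.35382271e+00, -2.06302514e-01]), 'joint_velocities': array([-6.60804751e-05,  2.58498315e-04,  3.34230686e-04, -6.19978853e-05,
       -2.18490946e-04, -6.89223753e-04]), 'effort': array([-2.91346114e-04, -4.33875060e+01, -3.41841960e+01,  7.01659243e-02,
        3.84018815e-02, -1.30374624e-04]), 'eef_pos': array([ 0.23637039, -0.52359237,  0.24581424]), 'tool_rot': array([ 0.38409281,  0.59442243, -0.38320808,  0.59353707]), 'ft_force': array([0.66565686, 0.02345403, 0.34299572]), 'ft_torque': array([-0.03970137, -0.01242067, -0.00406127]), 'gripper_width': 0.08772376266538491}
side [[-0.714, -0.433, 0.55, 1.154], [0.7, -0.462, 0.544, 0.589], [0.018, 0.774, 0.633, 0.808], [0.0, 0.0, 0.0, 1.0]]
station [([0.607, 0.072, 0.125], 0.66)]
cover [([0.589, 0.059, 0.126], 0.71), ([0.579, -0.443, 0.076], 0.42)]
cover_bar [([0.582, 0.06, 0.126], 0.8)]
cover_hinge [([0.587, 0.066, 0.125], 0.21)]
pot_green [([0.563, 0.354, 0.08], 0.95), ([0.402, 0.42, 0.072], 0.84), ([0.456, 0.324, 
[... 617 characters left out ...]
 0.07], 0.63)]
pot_green [([0.436, 0.31, 0.1], 0.95), ([0.378, 0.403, 0.098], 0.87), ([0.544, 0.334, 0.099], 0.56)]
pad_green []
pot_red [([0.559, 0.032, 0.126], 0.28)]
pot_yellow []
squeeze_bottle [([0.46, -0.329, 0.128], 0.67)]
dishes [([0.702, 0.331, 0.067], 0.69)]
ladle_can [([0.712, -0.36, 0.2], 0.73)]
glove_box [([0.579, -0.507, 0.071], 0.89), ([0.563, 0.029, 0.122], 0.47)]
tongs [([0.533, 0.487, 0.006], 0.61)]
wrist [[0.41, 0.87, 0.273, 0.308], [-0.912, 0.391, 0.124, -0.491], [0.001, -0.3, 0.954, 0.385], [0.0, 0.0, 0.0, 1.0]]
station []
cover []
cover_bar []
cover_hinge []
pot_green []
pad_green []
pot_red []
pot_yellow []
squeeze_bottle []
dishes []
ladle_can []
glove_box []
tongs []
```

View pics/top0.png

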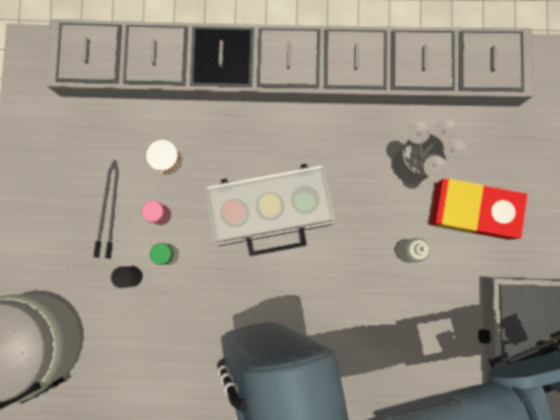

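View pics/side0.png

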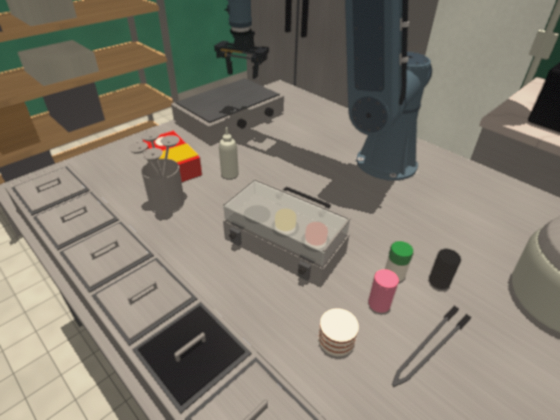

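Top view: the green-capped pot is at (161,253), with a pink look-alike at (153,212) and a black one at (125,276). The station is at (270,205) with its bar at (277,243), and the red and yellow pots are at (234,211) and (269,205). The empty well with the green pad is at (305,200). I'll confirm the pot in a crop and fit the station pose.

```bash
python3 - <<'E'
from h import *
d=grab('top')
z=d['z_map'];v,u=np.mgrid[0:420,0:560]
P=world(d,np.c_[u.ravel(),v.ravel()]).reshape(420,560,3)
ok=(z>0)
reg=ok&(P[...,0]>.45)&(P[...,0]<.68)&(P[...,1]>-.2)&(P[...,1]<.25)
m=reg&(abs(P[...,2]-.124)<.012)
print('n',m.sum(),np.median(P[m],0))
c,s,a=cv2.minAreaRect(P[m][:,:2].astype(np.float32)*1000);print('hood rect',c,s,a)
# table check
print('tablez',np.median(P[300:310,100:200,2]))
r=manip.trace('top','cover_bar');print([(x['conf'],x['region'].sum()) for x in r])
b=reg&(abs(P[...,2]-.098)<.01)&(d['img'].sum(2)<150); print('bar',b.sum(),P[b].mean(0))
g=ok&(P[...,0]>.39)&(P[...,0]<.49)&(P[...,1]>.26)&(P[...,1]<.36)&(P[...,2]>.085)
c=cv2.minEnclosingCircle(P[g][:,:2].astype(np.float32)*1000);print('pot',c,P[g].mean(0),g.sum())
big=np.hstack([cv2.resize(d['img'][195:300,95:200],(380,380)),cv2.resize(d['img'][155:260,200:340],(400,380))])
cv2.imwrite('pics/crop1.png',big[:,:,::-1])
print(manip.get_obs()['time_s'], R.from_quat(manip.get_obs()['tool_rot']).as_matrix().round(3))
E
```

```text
n 6718 [0.57193083 0.03838962 0.12433778]
hood rect (572.5405883789062, 38.484466552734375) (143.22418212890625, 309.88446044921875) 12.184868812561035
tablez -5.1772404191630095e-05
[(0.89, np.int64(7318)), (0.32, np.int64(4577))]
bar 98 [ 0.47513793 -0.01123132  0.10345835]
pot ((437.8730163574219, 317.3764343261719), 28.35081672668457) [0.43811625 0.31606182 0.09731438] 381
2.2 [[ 0.     0.912  0.411]
 [-0.     0.411 -0.912]
 [-1.     0.     0.   ]]
```

View pics/crop1.png

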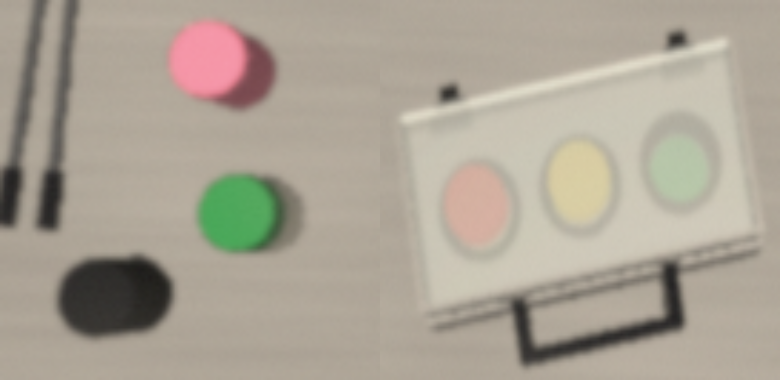

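The crop confirms it: the pot whose flat top is green is the middle one at (161,253), between the pink and the black one. The empty well is the station's right-hand one, at its -y end. I'm moving above the bar with the jaws aligned across it.

```bash
python3 -m handwheel '0.01 0.04 0.02 8;0.03 0.09 0.04 16;0.05 0.14 0.06 24;0.07 0.19 0.08 32;0.09 0.24 0.08 40;0.11 0.29 0.08 48;0.13 0.34 0.08 56;0.15 0.39 0.08 64;0.17 0.44 0.08 71;0.18 0.48 0.08 77.9' 0.455 10 ; python3 -m handwheel '0.01 0.04 0 0;0.02 0.058 0 0;0.02 0.058 0 0;0.02 0.058 0 0'
cat > bar.py <<'E'
from h import *
import sys
d=grab('wrist',sys.argv[1]);o=manip.get_obs();print(o['time_s'],o['eef_pos'],R.from_quat(o['tool_rot']).as_matrix()[:,2],o['ft_force'],o['gripper_width'])
v,u=np.mgrid[0:420,0:560]
P=world(d,np.c_[u.ravel(),v.ravel()]).reshape(420,560,3)
ok=(d['z_map']>0)&(P[...,0]>.38)&(P[...,0]<.7)&(abs(P[...,1])<.25)
b=ok&(P[...,2]>.085)&(P[...,2]<.115)&(d['img'].astype(int).sum(2)<170)
print('bar px',b.sum())
if b.sum()>50:
    c,s,a=cv2.minAreaRect(P[b][:,:2].astype(np.float32)*1000);print('bar rect',c,s,a,np.median(P[b],0))
m=ok&(abs(P[...,2]-.124)<.005);print('hood',m.sum())
if m.sum()>50:
    print(cv2.minAreaRect(P[m][:,:2].astype(np.float32)*1000))
E
python3 bar.py w1
```

```text
time_s: 3.2
eef_pos: [0.4072, -0.0723, 0.3271]
tool_rot: [-0.077, 0.703, 0.076, 0.703]
ft_force: [0.1, 0.2, 0.7]
gripper_width: 0.0239
time_s: 3.6
eef_pos: [0.4266, -0.0162, 0.3267]
tool_rot: [-0.076, 0.703, 0.075, 0.703]
ft_force: [-1.1, 1.0, 0.1]
gripper_width: 0.024
3.65 [ 0.42656993 -0.01671366  0.326635  ] [ 9.77479477e-01  2.11030083e-01 -4.20250109e-04] [-0.46104622 -0.54768388  0.94432932] 0.023847495577384772
bar px 1417
bar rect (475.4801940917969, 19.44994354248047) (44.689910888671875, 146.66505432128906) 13.25013256072998 [0.45875153 0.02312636 0.10315803]
hood 40112
((574.7940673828125, 34.59557342529297), (144.60153198242188, 298.9527893066406), 12.070225715637207)
```

View pics/w1.png

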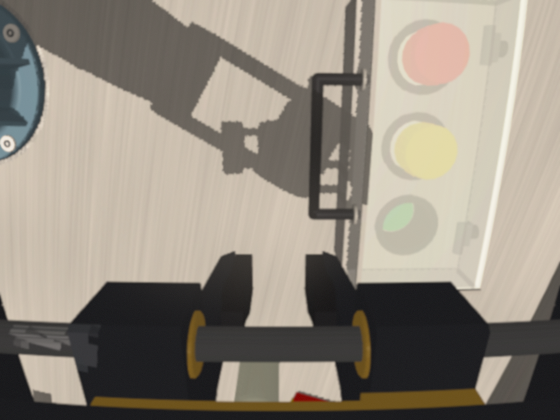

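The wrist picture shows the bar from (318,78) to (315,214), the red and yellow pots at (438,52) and (425,150), and the green pad in the empty well at (400,220). Next I'll measure the bar's axis precisely.

```bash
python3 - <<'E'
from h import *
d=grab('wrist')
v,u=np.mgrid[95:200,300:340]
P=world(d,np.c_[u.ravel(),v.ravel()]);dk=d['img'][95:200,300:340].astype(int).sum(2).ravel()<170
k=dk&(P[:,2]>.085)&(P[:,2]<.12)
a=np.deg2rad(12.1);xh=np.array([np.cos(a),np.sin(a)]);yh=np.array([-xh[1],xh[0]])
q=P[k][:,:2]-[.461,.0144];X=q@xh;Y=q@yh
print(k.sum(),np.percentile(X,[2,50,98]),Y.min(),Y.max(),np.percentile(P[k][:,2],[5,50,95]),np.polyfit(Y,X,1))
E
```

```text
1000 [-0.00642595 -0.00209818  0.00291712] -0.05181182161080988 0.054865526359417105 [0.10082491 0.10325765 0.10488018] [ 0.00193642 -0.00202259]
```

```bash
python3 -m handwheel '0.0324 0.0307 -0.02 0;0.0324 0.0307 -0.06 0;0.0324 0.0307 -0.1 0;0.0324 0.0307 -0.13 0;0.0324 0.0307 -0.155 0;0.0324 0.0307 -0.18 0;0.0324 0.0307 -0.18 0;0.0324 0.0307 -0.18 0'; python3 - <<'E'
from h import *
d=grab('wrist','w2');print(manip.get_obs())
E
```

```text
time_s: 4.5
eef_pos: [0.4591, 0.0136, 0.147]
tool_rot: [-0.074, 0.703, 0.074, 0.703]
ft_force: [0.6, -0.1, 0.4]
gripper_width: 0.0238
{'time_s': 4.55, 'qpos': array([-2.29341978e-01,  4.02671706e-02,  1.97849932e+00, -6.23793051e-05,
        1.12147375e+00, -4.40478578e-01]), 'joint_velocities': array([ 0.00877397, -0.01610175, -0.01281316, -0.00082398, -0.00434158,
        0.00189315]), 'effort': array([-6.77016587e-02, -3.11440659e+01, -2.91129613e+01,  4.97433229e-02,
        8.61665024e-02, -5.54237631e-03]), 'eef_pos': array([0.45988199, 0.01359071, 0.14785859]), 'tool_rot': array([-0.07469491,  0.70272398,  0.07434305,  0.70361409]), 'ft_force': array([-0.20311927,  0.39887917,  0.06579089]), 'ft_torque': array([ 0.0024232 , -0.12516668, -0.00614864]), 'gripper_width': 0.02412442279319816}
```

View pics/w2.png

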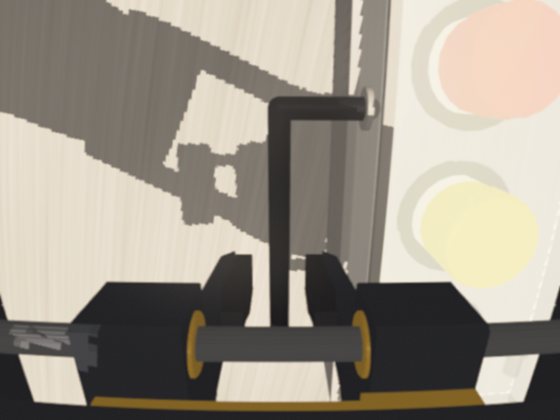

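The bar (x≈280) runs centred between the fingers (x≈252 and 305), and the rear finger is clear of the hood. Descending and gripping.

```bash
python3 -m handwheel '0 0 -0.02 0;0 0 -0.04 0;0 0 -0.055 0;0 0 -0.06 0;0 0 -0.06 0;0 0 -0.06 0'; python3 -m handwheel '0 0 0 0;0 0 0 0;0 0 0 0;0 0 0 0;0 0 0 0' 1 10; python3 -c "
from h import *
o=manip.get_obs();print(o['eef_pos'],o['ft_force'],o['ft_torque'],o['gripper_width'])"
```

```text
time_s: 5.15
eef_pos: [0.4602, 0.0142, 0.088]
tool_rot: [-0.075, 0.702, 0.075, 0.704]
ft_force: [0.5, -0.5, 0.2]
gripper_width: 0.0237
time_s: 5.65
eef_pos: [0.4591, 0.0143, 0.0875]
tool_rot: [-0.075, 0.703, 0.075, 0.703]
ft_force: [-4.9, -1.3, 6.3]
gripper_width: 0.011
[0.45910814 0.01427054 0.08748986] [-4.87351486 -1.33101241  6.32584673] [-0.22974029  0.48862276 -0.02333624] 0.011022173862415321
```

```bash
cat > arc.py <<'E'
import numpy as np
a=np.deg2rad(12.05);Rr=.1861;al=np.arctan2(28,184)
def p(t):return np.array([-Rr*np.cos(al+t),Rr*np.sin(al+t)])
for t in np.arange(0,2.15,.05):
    d=p(t)-p(0);print(f"{t:.2f} {d[0]*np.cos(a):.4f} {d[0]*np.sin(a):.4f} {d[1]:.4f}")
E
python3 arc.py; python3 -m handwheel '0 0 0.003 0;0.001 0 0.006 0;0.002 0 0.009 0;0.0024 0.0005 0.0120 0;0.003 0.0006 0.015 0;0.0037 0.0008 0.018 0'; python3 -c "
from h import *
o=manip.get_obs();print(o['eef_pos'],o['ft_force'],o['ft_torque'],o['gripper_width'])"
```

```text
0.00 0.0000 0.0000 0.0000
0.05 0.0016 0.0003 0.0092
0.10 0.0036 0.0008 0.0182
0.15 0.0061 0.0013 0.0272
0.20 0.0090 0.0019 0.0360
0.25 0.0124 0.0026 0.0446
0.30 0.0161 0.0034 0.0531
0.35 0.0203 0.0043 0.0614
0.40 0.0249 0.0053 0.0694
0.45 0.0298 0.0064 0.0772
0.50 0.0352 0.0075 0.0848
0.55 0.0408 0.0087 0.0920
0.60 0.0469 0.0100 0.0990
0.65 0.0533 0.0114 0.1056
0.70 0.0600 0.0128 0.1119
0.75 0.0669 0.0143 0.1179
0.80 0.0742 0.0158 0.1235
0.85 0.0817 0.0175 0.1287
0.90 0.0895 0.0191 0.1335
0.95 0.0975 0.0208 0.1379
1.00 0.1058 0.0226 0.1419
1.05 0.1142 0.0244 0.1455
1.10 0.1227 0.0262 0.1487
1.15 0.1314 0.0281 0.1514
1.20 0.1402 0.0299 0.1536
1.25 0.1492 0.0318 0.1554
1.30 0.1582 0.0338 0.1568
1.35 0.1672 0.0357 0.1576
1.40 0.1763 0.0376 0.1581
1.45 0.1854 0.0396 0.1580
1.50 0.1945 0.0415 0.1575
1.55 0.2036 0.0435 0.1565
1.60 0.2126 0.0454 0.1551
1.65 0.2215 0.0473 0.1532
1.70 0.2303 0.0492 0.1508
1.75 0.2389 0.0510 0.1480
1.80 0.2475 0.0528 0.1448
1.85 0.2558 0.0546 0.1411
1.90 0.2640 0.0564 0.1371
1.95 0.2720 0.0581 0.1326
2.00 0.2797 0.0597 0.1276
2.05 0.2872 0.0613 0.1224
2.10 0.2944 0.0628 0.1167
time_s: 6.25
eef_pos: [0.4624, 0.0151, 0.1047]
tool_rot: [-0.075, 0.704, 0.075, 0.703]
ft_force: [-3.5, -4.6, -1.9]
gripper_width: 0.0112
[0.46236208 0.01510055 0.10471169] [-3.46083202 -4.60606741 -1.8550032 ] [-0.75218734  0.42743822 -0.00168254] 0.011164317913180108
```

```bash
python3 -m handwheel '0.0012 0.0003 0.0045 0;0.0025 0.0005 0.009 0;0.0040 0.0008 0.0134 0;0.0054 0.0011 0.0178 0;0.0071 0.0015 0.022 0;0.0088 0.0018 0.0264 0;0.0107 0.0022 0.0307 0;0.0125 0.0026 0.0349 0;0.0125 0.0026 0.0349 0'; python3 -c "
from h import *
d=grab('side','s2')
o=manip.get_obs();print(o['eef_pos'],o['ft_force'],o['ft_torque'],o['gripper_width'])"
```

```text
time_s: 7.15
eef_pos: [0.4747, 0.0181, 0.14]
tool_rot: [-0.075, 0.704, 0.075, 0.702]
ft_force: [-6.3, -2.9, 1.0]
gripper_width: 0.0112
[0.47452365 0.01810418 0.13975215] [-5.3155457  -2.62324504 -0.64800769] [-0.4210631   0.68431457 -0.02133028] 0.011015729061768766
```

View pics/s2.png

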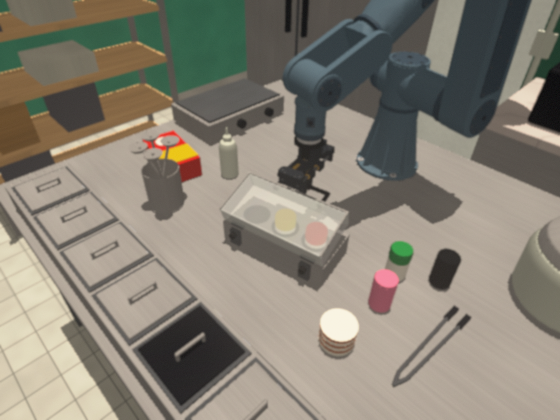

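The cover follows the bar, its front edge now raised at (290,190). I'm continuing along the arc with a slight relief in x.

```bash
python3 -m handwheel '0.001 0.0003 0.004 0;0.0032 0.0009 0.0083 0;0.0078 0.0017 0.0163 0;0.0127 0.0028 0.0241 0;0.0181 0.0039 0.0317 0;0.0237 0.0051 0.0389 0;0.0298 0.0064 0.0459 0;0.0298 0.0064 0.0459 0'; python3 -c "
from h import *
o=manip.get_obs();print(o['eef_pos'],o['ft_force'],o['ft_torque'],o['gripper_width'])"
```

```text
time_s: 8.0
eef_pos: [0.5064, 0.0248, 0.1872]
tool_rot: [-0.075, 0.703, 0.075, 0.704]
ft_force: [-6.4, 0.4, 3.6]
gripper_width: 0.0113
[0.50636526 0.02480609 0.18724958] [-6.43948809  0.3944338   3.62480553] [ 0.07687447  0.87255171 -0.04619321] 0.01128122628168732
```

```bash
python3 -m handwheel '-0.0006 0 0.0008 0;-0.0010 0 0.0014 0;0.0052 0.0014 0.008 0;0.0119 0.0028 0.0143 0;0.0188 0.0043 0.0203 0;0.0261 0.0058 0.0259 0;0.0336 0.0075 0.0311 0;0.0410 0.0091 0.0358 0;0.0410 0.0091 0.0358 0'; python3 -c "
from h import *
o=manip.get_obs();print(o['eef_pos'],o['ft_force'],o['ft_torque'],o['gripper_width'])"
```

```text
time_s: 8.9
eef_pos: [0.5476, 0.0336, 0.2219]
tool_rot: [-0.075, 0.703, 0.075, 0.704]
ft_force: [2.6, 1.0, -7.3]
gripper_width: 0.0117
[0.54756503 0.03364268 0.22187295] [ 2.62215472  0.9981253  -7.32577532] [-0.0219728  -0.51905469  0.01012403] 0.011691017635925248
```

```bash
python3 -m handwheel '0 0 0 0;0 0 0 0;0 0 0 0;0 0 0 0' 0.69; python3 -c "
from h import *
d=grab('side','s3')
o=manip.get_obs();print(o['eef_pos'],o['ft_force'],o['ft_torque'],o['gripper_width'])"
```

```text
time_s: 9.3
eef_pos: [0.5461, 0.0333, 0.2218]
tool_rot: [-0.075, 0.703, 0.075, 0.703]
ft_force: [-0.7, -0.2, 1.4]
gripper_width: 0.0135
[0.54611076 0.0333024  0.22180353] [-2.04925552 -1.07251757  1.6763885 ] [-0.06044769  0.23892754  0.01658607] 0.01310624279742809
```

View pics/s3.png

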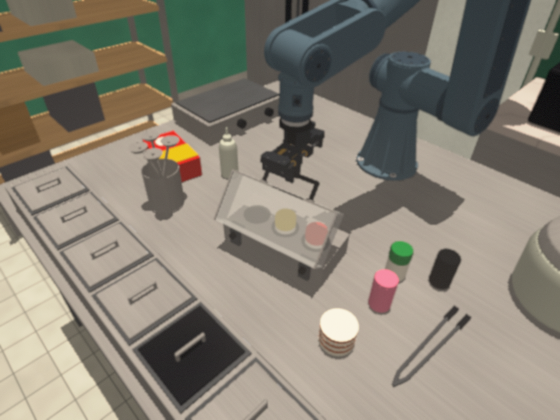

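The cover is held partway up, with the bar between the fingers at (290,175). The grip now has about 1.3 mm of play. I'll carry it slowly over the balance point.

```bash
python3 -m handwheel '0.004 0.0009 0.002 0;0.008 0.0017 0.0040 0;0.012 0.0026 0.006 0;0.0163 0.0035 0.0080 0;0.0205 0.0044 0.010 0;0.0247 0.0053 0.0116 0;0.029 0.0062 0.0130 0;0.0332 0.0071 0.0145 0;0.0332 0.0071 0.0145 0' ; python3 -c "
from h import *
o=manip.get_obs();print(o['eef_pos'],o['ft_force'],o['ft_torque'],o['gripper_width'])"
```

```text
time_s: 10.25
eef_pos: [0.5801, 0.0406, 0.2359]
tool_rot: [-0.075, 0.703, 0.075, 0.703]
ft_force: [-0.8, 0.8, 0.5]
gripper_width: 0.0136
[0.5800851  0.04064939 0.23592698] [-0.82585732  0.82511556  0.54970218] [ 0.00901668 -0.12767549  0.01212396] 0.013631687320065262
```

```bash
python3 -m handwheel '0.003 0.0006 0.001 0;0.0065 0.0014 0.002 0;0.01 0.0021 0.003 0;0.0135 0.0029 0.004 0;0.0175 0.0037 0.0049 0;0.0215 0.0046 0.006 0;0.0255 0.0054 0.0066 0;0.0295 0.0063 0.007 0;0.0335 0.0072 0.008 0;0.0335 0.0072 0.008 0' ; python3 -c "
from h import *
o=manip.get_obs();print(o['eef_pos'],o['ft_force'],o['ft_torque'],o['gripper_width'])"
python3 -m handwheel '0.004 0.0009 0.0005 0;0.008 0.0017 0.001 0;0.0125 0.0027 0.0014 0;0.017 0.0036 0.0016 0;0.0215 0.0045 0.0017 0;0.026 0.0055 0.0017 0;0.0305 0.0064 0.0016 0;0.035 0.0074 0.0014 0;0.035 0.0074 0.0014 0';python3 -c "
from h import *
d=grab('side','s4')
o=manip.get_obs();print(o['eef_pos'],o['ft_force'],o['ft_torque'],o['gripper_width'])"
```

```text
time_s: 11.25
eef_pos: [0.6134, 0.0478, 0.2439]
tool_rot: [-0.075, 0.703, 0.075, 0.703]
ft_force: [0.5, 0.4, 0.2]
gripper_width: 0.0136
[0.61343998 0.0478437  0.2438544 ] [0.49106764 0.36848538 0.1797432 ] [-0.05163868 -0.18531987  0.03616667] 0.013637279275704156
time_s: 12.15
eef_pos: [0.6484, 0.0552, 0.2451]
tool_rot: [-0.075, 0.703, 0.075, 0.703]
ft_force: [1.1, 0.3, -0.1]
gripper_width: 0.0136
[0.64818869 0.05516926 0.24513022] [ 1.32743469  0.26455453 -0.92628167] [ 0.01897876 -0.25839343 -0.03500387] 0.013505423751198885
```

View pics/s4.png

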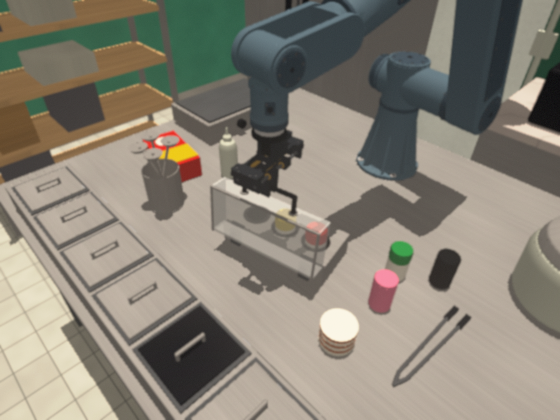

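The cover is about upright with the bar against the rear finger. The force has turned to +x, so it is past balance. I'll widen the play on the front side so that I can feel the stop as loss of load on the rear finger, without pushing.

```bash
python3 -m handwheel '0 0 0 0;0 0 0 0;0 0 0 0' 0.65 | grep -E 'force|width'; python3 -m handwheel '0 0 0 0;0 0 0 0;0 0 0 0' 0.6| grep -E 'force|width'; python3 -m handwheel '0 0 0 0;0 0 0 0;0 0 0 0' 0.55| grep -E 'force|width'; python3 -m handwheel '0.0035 0.0007 -0.0003 0;0.007 0.0015 -0.0007 0;0.0105 0.0022 -0.0011 0;0.014 0.003 -0.0014 0'; python3 -c "
from h import *
for i in range(3):
  o=manip.get_obs();print(o['eef_pos'],o['ft_force'],o['ft_torque'],o['gripper_width'])"
```

```text
ft_force: [1.3, 0.8, -0.2]
gripper_width: 0.0154
ft_force: [1.3, -0.5, -1.5]
gripper_width: 0.0175
ft_force: [0.4, 0.8, -0.7]
gripper_width: 0.0201
time_s: 13.5
eef_pos: [0.6622, 0.0582, 0.2436]
tool_rot: [-0.075, 0.703, 0.075, 0.703]
ft_force: [1.5, -0.3, -0.9]
gripper_width: 0.0201
[0.66224995 0.05822347 0.2436455 ] [ 1.5152426  -0.30502779 -0.8862316 ] [-0.06086693 -0.2700669  -0.03771036] 0.02008016512106603
[0.66224995 0.05822347 0.2436455 ] [ 1.5152426  -0.30502779 -0.8862316 ] [-0.06086693 -0.2700669  -0.03771036] 0.02008016512106603
[0.66224995 0.05822347 0.2436455 ] [ 1.5152426  -0.30502779 -0.8862316 ] [-0.06086693 -0.2700669  -0.03771036] 0.02008016512106603
```

```bash
for i in 1; do python3 -m handwheel '0.003 0.0006 -0.0005 0;0.006 0.0013 -0.0011 0;0.006 0.0013 -0.0011 0' | grep -E 'force|pos';done
python3 -m handwheel '0.003 0.0006 -0.0006 0;0.006 0.0013 -0.0013 0;0.006 0.0013 -0.0013 0' | grep -E 'force|pos'
```

```text
eef_pos: [0.6683, 0.0595, 0.2425]
ft_force: [1.0, 0.4, -1.3]
eef_pos: [0.6742, 0.0608, 0.2413]
ft_force: [0.6, -0.2, -1.7]
```

```bash
python3 -c "
from h import *
d=grab('side','s5');o=manip.get_obs();print(o['ft_force'],o['ft_torque'])"
python3 -m handwheel '0.003 0.0006 -0.0007 0;0.006 0.0013 -0.0014 0;0.006 0.0013 -0.0014 0' | grep -E 'force|pos'
```

```text
[ 1.95305242  0.1113617  -1.17670107] [ 1.57946743e-04 -2.86031979e-01 -5.60327270e-02]
eef_pos: [0.6803, 0.0621, 0.2399]
ft_force: [0.7, 0.5, -2.0]
```

```bash
python3 -m handwheel '0.003 0.0006 -0.0008 0;0.006 0.0013 -0.0017 0;0.006 0.0013 -0.0017 0' | grep -E 'force|pos'; python3 -c "
from h import *
d=grab('side','s6');o=manip.get_obs();print(o['ft_force'],o['ft_torque'])"
```

```text
eef_pos: [0.6863, 0.0634, 0.2381]
ft_force: [1.5, 0.0, -0.0]
[ 0.49114849  0.00426274 -1.07858287] [-0.01599256 -0.31686924  0.04431782]
```

View pics/s6.png

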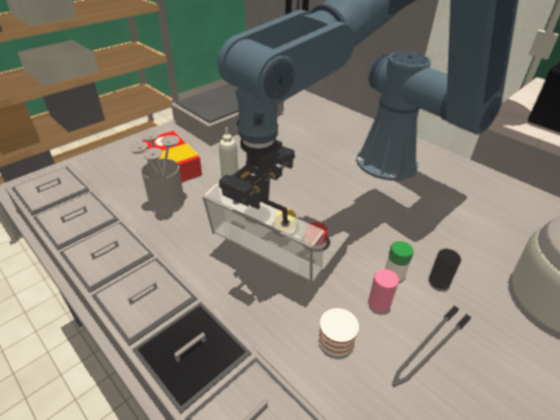

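The cover leans back, with the bar's near end at (288,222). I'll build a bar-angle tracker from the side camera's depth to cross-check the force.

```bash
cat > ang.py <<'E'
from h import *
a=np.deg2rad(12.05);xh=np.array([np.cos(a),np.sin(a)]);yh=np.array([-xh[1],xh[0]]);H=np.array([.639,.0526])
d=grab('side');v,u=np.mgrid[120:280,190:360]
P=world(d,np.c_[u.ravel(),v.ravel()]);I=d['img'][120:280,190:360].astype(int).sum(2).ravel()
q=P[:,:2]-H;X=q@xh;Y=q@yh;Z=P[:,2]-.07
r=np.hypot(X,Z)
k=(I<150)&(d['z_map'][120:280,190:360].ravel()>0)&(Y>.03)&(Y<.078)&(abs(r-.186)<.012)&(Z>0)
t=np.arctan2(Z[k],-X[k])-.151
o=manip.get_obs()
print('n',k.sum(),'theta',np.round(np.percentile(t,[25,50,75]),3) if k.sum() else None,'r',np.median(r[k]) if k.sum() else None, 'toolX',((o['eef_pos'][:2]-H)@xh).round(4),'F',o['ft_force'].round(1),'t',o['time_s'])
E
python3 ang.py
```

```text
n 48 theta [1.713 1.719 1.725] r 0.19071792407996313 toolX 0.0482 F [ 1.2 -0.1 -1.3] t 14.85
```

```bash
python3 -m handwheel '0.003 0.0006 -0.001 0;0.006 0.0013 -0.002 0;0.006 0.0013 -0.002 0' | grep -E 'force|pos'; python3 ang.py
```

```text
eef_pos: [0.6922, 0.0647, 0.2361]
ft_force: [0.9, -0.3, -1.2]
n 50 theta [1.746 1.753 1.758] r 0.1908065458873356 toolX 0.0545 F [ 2.1 -0.2 -1.3] t 15.2
```

```bash
python3 -m handwheel '0.003 0.0006 -0.0011 0;0.006 0.0013 -0.0022 0;0.006 0.0013 -0.0022 0' | grep -E 'force|pos'; python3 ang.py
```

```text
eef_pos: [0.698, 0.066, 0.2339]
ft_force: [0.0, -0.4, 0.3]
n 52 theta [1.758 1.762 1.769] r 0.1910351114179289 toolX 0.0604 F [ 0.1 -0.2 -0.1] t 15.55
```

The force has dropped to zero and the angle has stalled at about 1.76 while the tool moved on 6 mm, so the cover is on its stop. The bar is now free between the fingers, so I'm opening slightly and withdrawing upward.

```bash
python3 -m handwheel '0 0 0 0;0 0 0 0;0 0 0 0' 0.4 | grep -E 'force|width'; python3 ang.py; python3 -m handwheel '0 0 0.005 0;0 0 0.012 0;0 0 0.02 0;0 0 0.03 0;0 0 0.04 0;0 0 0.06 0;0 0 0.08 0' | grep -E 'force|pos'; python3 ang.py; python3 -c "
from h import *
d=grab('side','s7')"
```

```text
ft_force: [0.1, -0.2, -0.4]
gripper_width: 0.0263
n 52 theta [1.758 1.762 1.768] r 0.19087226626580814 toolX 0.0603 F [-0.5 -0.3  0.2] t 15.9
eef_pos: [0.6978, 0.066, 0.3153]
ft_force: [-0.0, 0.3, 0.4]
n 42 theta [1.756 1.762 1.767] r 0.1909319648816472 toolX 0.0617 F [-0.1 -0.1  3.5] t 16.65
```

View pics/s7.png

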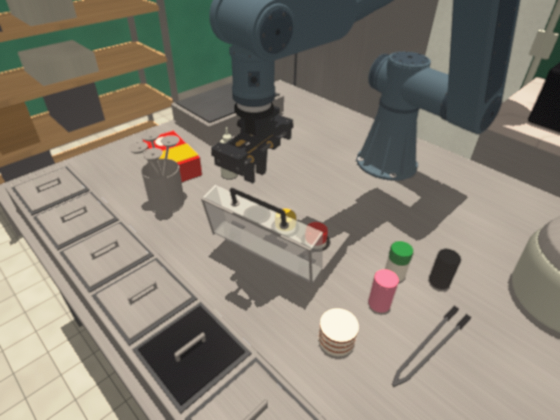

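The cover is resting open by itself, its bar at (258,208), with the angle unchanged after release. Now to the green pot, turning the jaws along the station's y.

```bash
python3 -m handwheel '-0.03 0.02 0 8;-0.06 0.045 0 16;-0.09 0.075 0 24;-0.12 0.105 -0.01 32;-0.15 0.135 -0.02 40;-0.18 0.165 -0.03 48;-0.21 0.195 -0.04 56;-0.235 0.22 -0.04 64;-0.255 0.24 -0.04 72;-0.261 0.251 -0.04 80' -0.727 20; python3 -m handwheel '0 0 0 8;0 0 0 10;0 0 0 10;0 0 0 10;0 0 0 10'
python3 - <<'E'
from h import *
for c in ['top','wrist']:
    d=grab(c,c+'8');o=manip.get_obs()
    v,u=np.mgrid[0:420,0:560]
    P=world(d,np.c_[u.ravel(),v.ravel()]).reshape(420,560,3)
    g=(d['z_map']>0)&(np.hypot(P[...,0]-.437,P[...,1]-.317)<.045)&(abs(P[...,2]-.098)<.008)
    I=d['img'].astype(int);g&=(I[...,1]>I[...,0]+25)&(I[...,1]>I[...,2]+15)
    if g.sum()>20: print(c,g.sum(),cv2.minEnclosingCircle(P[g][:,:2].astype(np.float32)*1000),P[g].mean(0))
print(o['eef_pos'],R.from_quat(o['tool_rot']).as_matrix().round(3).tolist(),o['qpos'],o['time_s'])
E
```

```text
time_s: 17.7
eef_pos: [0.4344, 0.3184, 0.2735]
tool_rot: [-0.511, 0.489, 0.512, 0.488]
ft_force: [-0.0, 0.6, 0.8]
gripper_width: 0.0762
time_s: 18.2
eef_pos: [0.4369, 0.3168, 0.2738]
tool_rot: [-0.55, 0.445, 0.55, 0.444]
ft_force: [-1.0, 0.2, -0.3]
gripper_width: 0.0762
top 25 ((417.96466064453125, 307.64727783203125), 13.40925407409668) [0.41699851 0.3075169  0.09714635]
wrist 2800 ((437.8583679199219, 317.4480285644531), 27.958812713623047) [0.43710145 0.31723413 0.09775348]
[0.43695547 0.31678626 0.2739757 ] [[-0.0, -0.978, -0.21], [-0.0, -0.21, 0.978], [-1.0, 0.0, -0.0]] [ 4.07262104e-01  7.91074799e-02  1.66467055e+00 -2.58711844e-06
  1.39794531e+00 -1.37530506e+00] 18.3
```

View pics/wrist8.png

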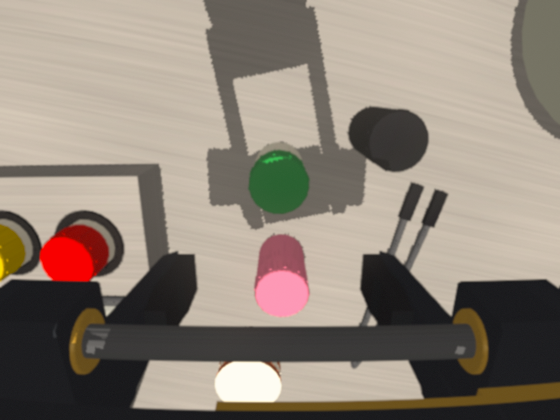

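View pics/top8.png

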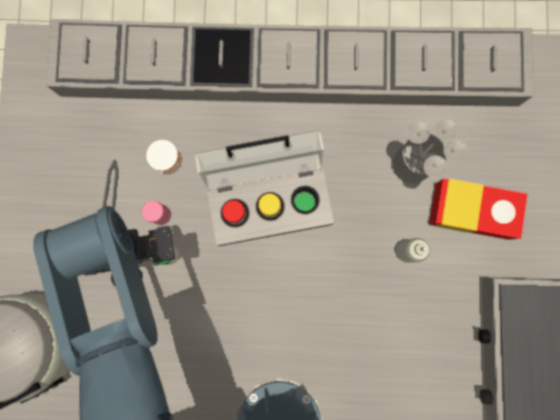

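The wrist view shows the green cap at (279,182) and the pink and black look-alikes at (282,290) and (398,140). In the top view the open station has red at (234,212), yellow at (270,206) and the empty well with its green pad at (305,200). I'm working out the well position, then picking the pot.

```bash
cat > well.py <<'E'
from h import *
def run(cam):
    d=grab(cam);v,u=np.mgrid[0:420,0:560]
    P=world(d,np.c_[u.ravel(),v.ravel()]).reshape(420,560,3);I=d['img'].astype(int)
    ok=(d['z_map']>0)&(P[...,0]>.48)&(P[...,0]<.65)&(P[...,1]>-.15)&(P[...,1]<.2)
    sat=I.max(2)-I.min(2)
    out={}
    for n,c in [('red',I[...,0]-I[...,1]>80),('yellow',(I[...,0]-I[...,2]>80)&(I[...,1]-I[...,2]>60))]:
        m=ok&c&(abs(P[...,2]-.113)<.006)
        if m.sum()>30:
            k=cv2.minEnclosingCircle(P[m][:,:2].astype(np.float32)*1000);out[n]=np.array(k[0]);print(cam,n,m.sum(),np.round(k[0],1),round(k[1],1),P[m].mean(0).round(4))
    # well: pixels seeing below the lip, near lip-plane projection
    w=ok&(P[...,2]<.06)&(P[...,2]>.005)
    L=onplane(d,np.c_[u.ravel(),v.ravel()],.07).reshape(420,560,3)
    m=ok&(P[...,2]<.064)&(np.hypot(L[...,0]-.595,L[...,1]+.054)<.045)
    if m.sum()>30:
        pts=L[m][:,:2].astype(np.float32)*1000
        k=cv2.minEnclosingCircle(pts);h=cv2.convexHull(pts)[:,0];e=cv2.fitEllipse(h)
        print(cam,'well',m.sum(),np.round(k[0],1),round(k[1],1),'ellipse',np.round(e[0],1),np.round(e[1],1))
    g=ok&(I[...,1]-I[...,0]>20)&(P[...,2]<.03)
    if g.sum()>20: print('pad',g.sum(),P[g].mean(0).round(4),cv2.minEnclosingCircle(P[g][:,:2].astype(np.float32)*1000))
    m=ok&(abs(P[...,2]-.07)<.004)|(ok&(abs(P[...,2]-.068)<.004));print('plate',m.sum(),cv2.minAreaRect(P[m][:,:2].astype(np.float32)*1000))
    return out
import sys
for c in sys.argv[1:]: run(c)
E
python3 well.py top side wrist; python3 -m handwheel '0.001 0.0005 -0.04 0;0.001 0.0005 -0.08 0;0.001 0.0005 -0.12 0;0.001 0.0005 -0.15 0;0.001 0.0005 -0.17 0;0.001 0.0005 -0.19 0;0.001 0.0005 -0.202 0;0.001 0.0005 -0.202 0;0.001 0.0005 -0.202 0'
```

```text
top red 353 [551.8 131.1] 28.1 [0.5513 0.1307 0.1127]
top yellow 358 [571.6  37.8] 28.2 [0.5715 0.0381 0.1131]
top well 401 [595.3 -54.8] 44.4 ellipse [596.1 -54.8] [86.1 86.6]
pad 313 [ 0.5957 -0.0559  0.0152] ((594.9784545898438, -55.631080627441406), 28.667240142822266)
plate 4903 ((569.3431396484375, 34.99089050292969), (169.7459716796875, 327.8766174316406), 1.5611859560012817)
side red 143 [551.2 133.1] 26.9 [0.5432 0.1328 0.1135]
side yellow 88 [560.2  43.5] 24.2 [0.5593 0.0444 0.1136]
plate 781 ((514.7686157226562, 41.49955749511719), (337.6628112792969, 113.42538452148438), 80.76113891601562)
wrist red 2157 [551.4 133.4] 28.2 [0.5478 0.1343 0.1128]
wrist yellow 216 [572.5  60.1] 20.3 [0.5707 0.065  0.1109]
plate 10494 ((559.865478515625, 114.00899505615234), (172.30503845214844, 163.8491973876953), 88.13558197021484)
time_s: 19.35
eef_pos: [0.4383, 0.3176, 0.0726]
tool_rot: [0.55, -0.444, -0.55, -0.444]
ft_force: [-0.3, 0.7, 0.8]
gripper_width: 0.076
```

```bash
python3 -m handwheel '0 0 0 0;0 0 0 0;0 0 0 0;0 0 0 0;0 0 0 0;0 0 0 0;0 0 0 0' 1 25; python3 -m handwheel '0 0 0.005 0;0 0 0.02 0;0 0 0.05 0;0 0 0.09 0;0 0 0.13 0;0 0 0.16 0;0 0 0.16 0'; python3 -c "
from h import *
d=grab('wrist','w9');d=grab('side','s9')"
```

```text
time_s: 20.05
eef_pos: [0.4386, 0.3176, 0.073]
tool_rot: [0.551, -0.444, -0.55, -0.445]
ft_force: [1.0, -1.7, 6.2]
gripper_width: 0.0554
time_s: 20.75
eef_pos: [0.4402, 0.3187, 0.2379]
tool_rot: [0.552, -0.441, -0.549, -0.447]
ft_force: [0.5, 0.7, -3.1]
gripper_width: 0.055
```

View pics/w9.png

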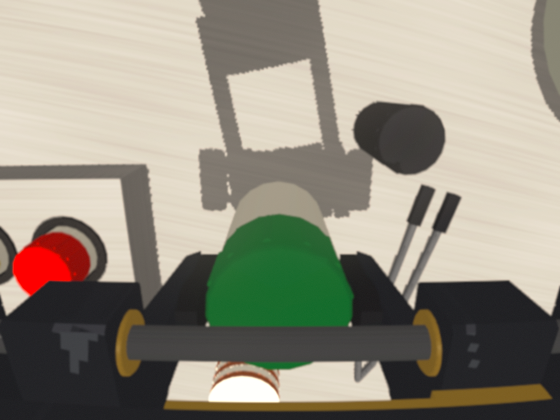

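View pics/s9.png

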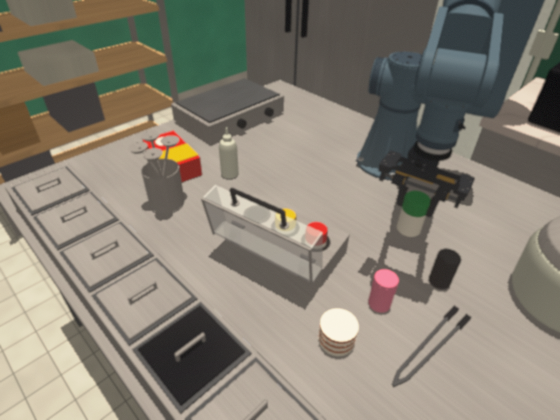

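The pot is held upright in the fingers, both in the wrist view (280,290) and the side view (412,212). I'll hover high so that the wrist camera looks straight into the empty well.

```bash
python3 -m handwheel '0 -0.01 0.03 0;0.005 -0.04 0.06 0;0.02 -0.07 0.09 0;0.04 -0.105 0.12 0;0.06 -0.14 0.14 0;0.085 -0.18 0.155 0;0.115 -0.22 0.162 0;0.145 -0.26 0.162 0;0.175 -0.3 0.162 0;0.205 -0.335 0.162 0'; python3 -m handwheel '0.02 -0.02 0 0;0.025 -0.022 0 0;0.025 -0.022 0 0;0.025 -0.022 0 0;0.025 -0.022 0 0' ; python3 -c "
from h import *
grab('wrist','w10')"; python3 well.py wrist
```

```text
time_s: 21.85
eef_pos: [0.6431, -0.0197, 0.3907]
tool_rot: [-0.548, 0.445, 0.552, 0.444]
ft_force: [0.1, 1.0, -2.5]
gripper_width: 0.0551
time_s: 22.35
eef_pos: [0.6672, -0.0381, 0.3939]
tool_rot: [-0.55, 0.444, 0.551, 0.444]
ft_force: [-1.1, -0.4, -2.0]
gripper_width: 0.0551
wrist red 1819 [553.1 132. ] 28.6 [0.553  0.1309 0.1125]
wrist yellow 1869 [573.   38.2] 28.3 [0.5728 0.0383 0.1127]
wrist well 1734 [592.8 -53.1] 38.7 ellipse [592.6 -53. ] [76.  77.4]
pad 1327 [ 0.5924 -0.0536  0.0148] ((593.0035400390625, -53.436546325683594), 28.98398780822754)
plate 23093 ((565.1497802734375, 35.114990234375), (169.9496307373047, 329.6431884765625), 0.0664667934179306)
```

View pics/w10.png

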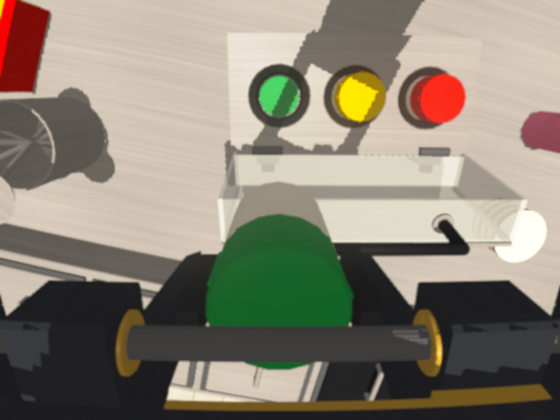

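The well's dark bore ring with the green pad is at (279,95), beside yellow (359,97) and red (438,97). The pots and pad disagree by about 2 mm, so I'll fit the bore rims at lip height.

```bash
cat > rim.py <<'E'
from h import *
import sys
cam=sys.argv[1];d=grab(cam);I=d['img']
S=8;cs=[]
for n,C in [('green',[.5925,-.0545]),('yellow',[.573,.0383]),('red',[.553,.131])]:
    # rectify to metric plane z=.07, 0.5mm per px
    g=np.arange(-.045,.0451,.0005);gx,gy=np.meshgrid(g,g,indexing='ij')
    pts=np.c_[(C[0]+gx).ravel(),(C[1]+gy).ravel(),np.full(gx.size,.07)]
    uv=proj(d,pts).astype(np.float32).reshape(*gx.shape,2)
    im=cv2.remap(I,uv[...,0],uv[...,1],cv2.INTER_CUBIC)
    gr=cv2.cvtColor(im,cv2.COLOR_RGB2GRAY)
    # radial outermost dark->bright edge
    c=np.array([90.,90.])
    for it in range(4):
        E=[]
        for a in np.linspace(0,2*np.pi,120,endpoint=False):
            rr=np.arange(46,76,.5);p=c+np.c_[rr*np.cos(a),rr*np.sin(a)]
            pr=cv2.remap(gr.astype(np.float32),p[:,1].astype(np.float32)[None],p[:,0].astype(np.float32)[None],cv2.INTER_LINEAR)[0]
            gd=np.gradient(cv2.GaussianBlur(pr[None],(5,1),1)[0]);k=gd.argmax()
            if gd[k]>2.5:E.append(p[k])
        E=np.array(E);A=np.c_[2*E,np.ones(len(E))];w=np.ones(len(E))
        for _ in range(8):
            s=np.linalg.lstsq(A*w[:,None],(E**2).sum(1)*w,rcond=None)[0];r=np.sqrt(s[2]+s[0]**2+s[1]**2)
            res=np.abs(np.hypot(*(E-s[:2]).T)-r);w=1/np.maximum(res,.5)**.5
        c=s[:2]
    cw=(c-90)*.5e-3+C;cs.append(cw);print(cam,n,len(E),'centre',cw.round(4),'r mm',r*.5,'med res mm',np.median(res)*.5)
    cv2.imwrite(f'pics/rim_{cam}_{n}_{sys.argv[2]}.png',cv2.resize(im[:,:,::-1],(360,360)))
print(np.linalg.norm(cs[0]-cs[1]),np.linalg.norm(cs[1]-cs[2]),2*cs[1]-cs[2], d['cw'].shape)
E
python3 rim.py wrist a; python3 rim.py top a; cd pics; python3 -c "
import cv2,numpy as np
cv2.imwrite('rims.png',np.vstack([np.hstack([cv2.resize(cv2.imread(f'rim_{c}_{n}_a.png'),(260,260)) for n in ['green','yellow','red']]) for c in ['wrist','top']]))"
```

```text
wrist green 106 centre [ 0.5925 -0.0543] r mm 37.18199518820068 med res mm 0.09432637918112974
wrist yellow 72 centre [0.5732 0.0386] r mm 37.22128333133774 med res mm 0.06584848353723416
wrist red 85 centre [0.5531 0.1311] r mm 37.23855858413294 med res mm 0.021435605339213737
0.09484467632933039 0.0946328012149475 [ 0.59331284 -0.05387148] (4, 4)
top green 10 centre [ 0.5989 -0.0525] r mm 33.545923190097135 med res mm 0.42687376567492663Traceback (most recent call last):
  File "rim.py", line 23, in <module>
    s=np.linalg.lstsq(A*w[:,None],(E**2).sum(1)*w,rcond=None)[0];r=np.sqrt(s[2]+s[0]**2+s[1]**2)
                                  ~~~~~~~~~~^^^
    return umr_sum(a, axis, dtype, out, keepdims, initial, where)
numpy.exceptions.AxisError: axis 1 is out of bounds for array of dimension 1
[ WARN:0@0.034] global loadsave.cpp:275 findDecoder imread_('rim_top_yellow_a.png'): can't open/read file: check file path/integrity
Traceback (most recent call last):
cv2.error: OpenCV(4.12.0) /io/opencv/modules/imgproc/src/resize.cpp:4208: error: (-215:Assertion failed) !ssize.empty() in function 'resize'
```

```bash
python3 - <<'E'
from h import *
from scipy.optimize import least_squares
d=grab('wrist');o=manip.get_obs();T=o['eef_pos'];M=R.from_quat(o['tool_rot']).as_matrix()
I=d['img'].astype(int);v,u=np.mgrid[0:420,0:560]
P=world(d,np.c_[u.ravel(),v.ravel()]).reshape(420,560,3)
m=(d['z_map']>0)&(I[...,1]-I[...,0]>20)&(u>190)&(u<370)&(v>200)&(v<380)
L=(P-T)@M   # tool frame
x=L[...,0]; print('tool x range of cap',np.percentile(x[m],[1,5,25,50,75,99]).round(4))
# cap top pts
top=m&(abs(x-np.percentile(x[m],20))<.004); print(top.sum(), L[top].mean(0))
q=L[m];
# side surface points: green with x deeper, fit cylinder r=28
def f(p,Q):return np.hypot(Q[:,1]-p[0],Q[:,2]-p[1])-.028
xt=np.percentile(x[m],5)
Q=q[q[:,0]>xt+.006];s=least_squares(f,[0,0],args=(Q,),loss='soft_l1',f_scale=.001);print('side cyl',len(Q),s.x,np.median(abs(s.fun)))
t=q[abs(q[:,0]-xt)<.004];print('top enclosing',cv2.minEnclosingCircle(t[:,1:].astype(np.float32)*1000))
# white body
w=(d['z_map']>0)&(u>215)&(u<345)&(v>180)&(v<245)&~m&(L[...,0]>.01)&(L[...,0]<.09)&(np.hypot(L[...,1],L[...,2])<.04)
Q=L[w]; 
if len(Q)>50:
  a=(R.from_matrix(np.eye(3)))
  for lo,hi in [(.01,.03),(.03,.05),(.05,.08)]:
    k=(Q[:,0]>lo)&(Q[:,0]<hi)
    if k.sum()>30:
      s=least_squares(f,[0,0],args=(Q[k],),loss='soft_l1',f_scale=.001);print('body',lo,k.sum(),s.x,np.median(abs(s.fun)))
print(T,M[:,1],M[:,2])
E
```

```text
tool x range of cap [-0.0263 -0.0259 -0.0253 -0.0248 -0.0232  0.0054]
10696 [-0.02491523  0.00872465  0.00082416]
side cyl 2836 [-0.00062406  0.00081133] 0.00024102814365590218
top enclosing ((0.033577874302864075, 0.8224714994430542), 27.853322982788086)
body 0.01 1178 [-0.00072552  0.00063978] 0.00013421399158502698
body 0.03 855 [-0.00068468  0.00050893] 0.0001324787226512636
body 0.05 616 [-0.00065802  0.00037762] 0.0001279371460197968
[ 0.66765447 -0.03888549  0.39463305] [-9.77296065e-01 -2.11877221e-01 -6.66221729e-04] [-2.11877045e-01  9.77296276e-01 -3.26312331e-04]
```

In the hand the pot's axis is within 0.8 mm of the TCP and upright (about 7 mrad). The three rim fits agree on the 95 mm spacing to within 0.4 mm. Target TCP over the well is (0.5919, -0.0548).

```bash
python3 -m handwheel '-0.03 -0.006 -0.01 0;-0.06 -0.012 -0.03 0;-0.0757 -0.0159 -0.06 0;-0.0757 -0.0159 -0.1 0;-0.0757 -0.0159 -0.14 0;-0.0757 -0.0159 -0.17 0;-0.0757 -0.0159 -0.2 0;-0.0757 -0.0159 -0.22 0;-0.0757 -0.0159 -0.22 0;-0.0757 -0.0159 -0.22 0'; python3 -c "
from h import *
grab('wrist','w11');grab('side','s11');grab('top','t11');o=manip.get_obs();print(o['eef_pos'],o['ft_force'])"; python3 ang.py
```

```text
time_s: 23.6
eef_pos: [0.5924, -0.0554, 0.1748]
tool_rot: [0.55, -0.444, -0.55, -0.444]
ft_force: [1.1, -0.6, -2.1]
gripper_width: 0.0549
[ 0.59338361 -0.05573398  0.1762032 ] [-0.11527034 -0.4725543  -3.17463089]
n 41 theta [1.758 1.763 1.768] r 0.1907761033754349 toolX -0.0673 F [ 0.2  0.7 -2. ] t 23.8
```

View pics/w11.png

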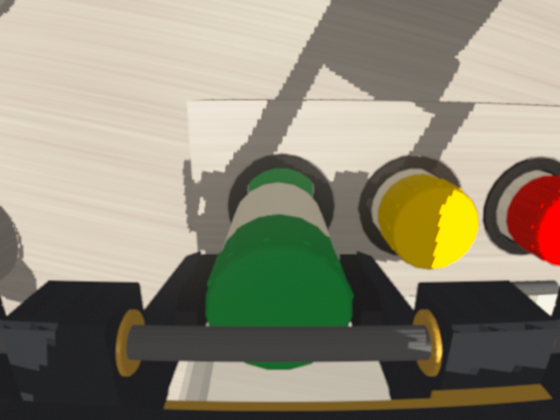

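View pics/s11.png

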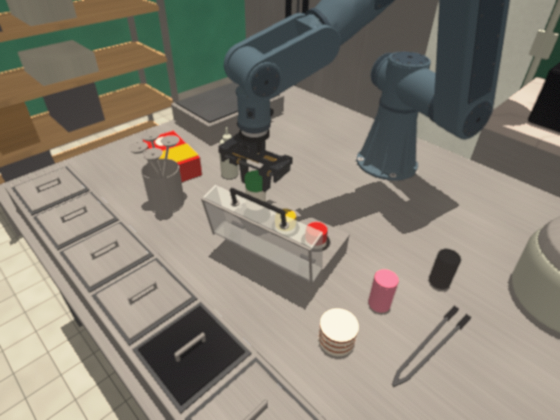

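The pot hangs over the bore: its body at (280,210), the ring around (281,200). I'll refine with a same-picture rim and pot-axis fit.

```bash
cat > align.py <<'E'
from h import *
from scipy.optimize import least_squares
d=grab('wrist');C0=np.array([.5925,-.0543]);Rm=.0372
gr=cv2.GaussianBlur(cv2.cvtColor(d['img'],cv2.COLOR_RGB2GRAY),(3,3),0).astype(np.float32)
def rim(C0,rng):
    c=C0.copy()
    for it in range(5):
        E=[]
        for a in rng:
            rr=np.arange(.031,.043,.0002);p=c+rr[:,None]*[np.cos(a),np.sin(a)]
            uv=proj(d,np.c_[p,np.full(len(p),.07)]).astype(np.float32)
            pr=cv2.remap(gr,uv[:,0][None],uv[:,1][None],cv2.INTER_LINEAR)[0];g=np.gradient(pr);k=g.argmax()
            if g[k]>2:E.append(p[k])
        E=np.array(E);s=least_squares(lambda q:np.hypot(*(E-q).T)-Rm,c,loss='soft_l1',f_scale=.0003);c=s.x
    return c,len(E),np.median(abs(s.fun))
a0=np.deg2rad(192)
print('green rim',rim(C0,a0+np.deg2rad(np.arange(-75,76,3))))
print('yellow rim',rim(np.array([.5732,.0386]),a0+np.deg2rad(np.arange(-75,76,3))))
o=manip.get_obs();T=o['eef_pos'];M=R.from_quat(o['tool_rot']).as_matrix()
cw=np.linalg.inv(d['cw'])
v,u=np.mgrid[0:420,0:560];P=world(d,np.c_[u.ravel(),v.ravel()]).reshape(420,560,3);L=(P-T)@M
I=d['img'].astype(int);m=(I[...,1]-I[...,0]>20)
w=(d['z_map']>0)&~m&(L[...,0]>.012)&(L[...,0]<.07)&(np.hypot(L[...,1],L[...,2])<.032)
Q=P[w];s=least_squares(lambda p:np.hypot(Q[:,0]-p[0],Q[:,1]-p[1])-.028,T[:2],loss='soft_l1',f_scale=.001);print('pot axis',w.sum(),s.x,np.median(abs(s.fun)),'T',T,'F',o['ft_force'])
E
python3 align.py; python3 align.py
```

```text
green rim (array([ 0.59066941, -0.05325585]), 51, np.float64(0.000196357586016771))
yellow rim (array([0.57090327, 0.0380061 ]), 51, np.float64(0.00027591359812328964))
pot axis 2424 [ 0.59436869 -0.05513535] 0.00016512939505141863 T [ 0.59304991 -0.05565491  0.17574324] F [ 0.23950655  0.11411388 -2.76553643]
green rim (array([ 0.59059799, -0.05326332]), 51, np.float64(0.0002016464972136034))
yellow rim (array([0.57103734, 0.03789418]), 51, np.float64(0.0004633111211583968))
pot axis 2437 [ 0.59414526 -0.0550894 ] 0.0001516088840904893 T [ 0.59286164 -0.05562371  0.17543164] F [-0.68295308  0.39857227 -2.77127967]
```

The estimates of the well centre scatter by ±1.5 mm and average (0.5917, -0.0543). I'll correct by about (-1.8, +0.9) mm, which is well within the chamfer's capture range, and descend while watching the force.

```bash
python3 -m handwheel '-0.0018 0.0009 -0.01 0;-0.0018 0.0009 -0.02 0;-0.0018 0.0009 -0.028 0;-0.0018 0.0009 -0.028 0;-0.0018 0.0009 -0.028 0' | grep -E 'pos|force'; python3 align.py;python3 -c "
from h import *
grab('wrist','w12')"
```

```text
eef_pos: [0.5901, -0.0545, 0.1454]
ft_force: [0.2, 0.8, -2.4]
green rim (array([ 0.59047384, -0.05317711]), 51, np.float64(0.000189771066325492))
yellow rim (array([0.57076719, 0.03806749]), 51, np.float64(0.00042798006637952135))
pot axis 2466 [ 0.59105082 -0.05388255] 0.0001403450010376405 T [ 0.59046878 -0.05457671  0.14596963] F [ 0.06105012  0.48121255 -2.72406596]
```

View pics/w12.png

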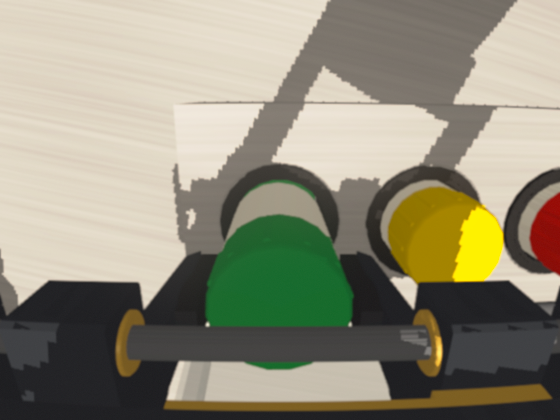

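The pot foot is just above the bore, centred sideways (pot 281, ring 280). I'm lowering into the chamfer slowly.

```bash
python3 -m handwheel '0 0 -0.002 0;0 0 -0.004 0;0 0 -0.005 0;0 0 -0.005 0' | grep -E 'pos|force'; python3 -m handwheel '0 0 -0.002 0;0 0 -0.003 0;0 0 -0.003 0' | grep -E 'pos|force';
```

```text
eef_pos: [0.5903, -0.0545, 0.1409]
ft_force: [-0.0, -0.3, -2.3]
eef_pos: [0.5905, -0.0544, 0.138]
ft_force: [0.1, 0.8, -2.3]
```

```bash
python3 -m handwheel '0 0 -0.002 0;0 0 -0.004 0;0 0 -0.004 0' | grep -E 'pos|force'; python3 -m handwheel '0 0 -0.003 0;0 0 -0.006 0;0 0 -0.006 0' | grep -E 'pos|force|torq'; python3 -c "
from h import *
for i in range(1): o=manip.get_obs();print(o['ft_force'],o['ft_torque'])"
```

```text
eef_pos: [0.5904, -0.0545, 0.1338]
ft_force: [-0.3, 0.5, -3.6]
eef_pos: [0.5903, -0.0544, 0.1276]
ft_force: [0.9, 1.3, -3.3]
[ 0.93958831  1.32847898 -3.28544175] [ 0.28252145 -0.47643628 -0.0468539 ]
```

The foot is about 15 mm inside the bore with only about 1 N sideways. Continuing.

```bash
python3 -m handwheel '0 0 -0.004 0;0 0 -0.008 0;0 0 -0.012 0;0 0 -0.012 0' | grep -E 'pos|force'; python3 -m handwheel '0 0 -0.004 0;0 0 -0.008 0;0 0 -0.012 0;0 0 -0.012 0' | grep -E 'pos|force|torq';python3 -m handwheel '0 0 -0.003 0;0 0 -0.006 0;0 0 -0.006 0' | grep -E 'pos|force'
```

```text
eef_pos: [0.5902, -0.0544, 0.1153]
ft_force: [1.1, 1.0, -3.5]
eef_pos: [0.5904, -0.0544, 0.1035]
ft_force: [2.0, 2.6, -3.8]
eef_pos: [0.5906, -0.0545, 0.0979]
ft_force: [3.9, 3.6, -2.1]
```

```bash
python3 -m handwheel '0.0007 0.0006 0 0;0.0007 0.0006 0 0;0.0007 0.0006 -0.002 0;0.0007 0.0006 -0.004 0;0.0007 0.0006 -0.004 0' | grep -E 'pos|force'; python3 -m handwheel '0 0 -0.001 0;0 0 -0.002 0;0 0 -0.003 0;0 0 -0.003 0' | grep -E 'pos|force'
```

```text
eef_pos: [0.5906, -0.054, 0.0935]
ft_force: [0.7, -0.5, -2.5]
eef_pos: [0.5908, -0.054, 0.0908]
ft_force: [0.8, 0.3, -2.3]
```

Well centred. The last few millimetres go 1 mm at a time.

```bash
for i in 1; do :; done; python3 -m handwheel '0 0 -0.001 0;0 0 -0.001 0' | grep -E 'pos|force'; python3 -m handwheel '0 0 -0.001 0;0 0 -0.001 0' | grep -E 'pos|force'; python3 -m handwheel '0 0 -0.0005 0;0 0 -0.001 0;0 0 -0.001 0' | grep -E 'pos|force'
```

```text
eef_pos: [0.5909, -0.054, 0.0898]
ft_force: [-0.5, 0.2, -3.1]
eef_pos: [0.5909, -0.054, 0.0889]
ft_force: [-0.4, -0.3, -1.6]
eef_pos: [0.5911, -0.054, 0.0881]
ft_force: [-0.7, 0.1, -3.1]
```

```bash
python3 -m handwheel '0 0 -0.0005 0;0 0 -0.0005 0' | grep -E 'pos|force'; python3 -m handwheel '0 0 -0.0005 0;0 0 -0.0005 0' | grep -E 'pos|force'
```

```text
eef_pos: [0.5914, -0.0539, 0.088]
ft_force: [0.4, 2.2, 0.5]
eef_pos: [0.5916, -0.054, 0.088]
ft_force: [-1.5, 1.1, 5.0]
```

Floor contact: about 7 N of net press at TCP z 0.088, the expected home height. Releasing gently and withdrawing.

```bash
python3 -m handwheel '0 0 0.0005 0;0 0 0.0005 0;0 0 0.0005 0' -0.30 | grep -E 'force|width'; python3 -m handwheel '0 0 0 0;0 0 0 0;0 0 0 0' -0.48 | grep -E 'force|width'; python3 -m handwheel '0 0 0.003 0;0 0 0.01 0;0 0 0.02 0;0 0 0.035 0;0 0 0.055 0;0 0 0.08 0;0 0 0.11 0;0 0 0.14 0;0 0 0.16 0;0 0 0.16 0' | grep -E 'pos|force'; python3 ang.py; python3 -c "
from h import *
grab('wrist','w13')"
```

```text
ft_force: [0.3, 0.4, -0.9]
gripper_width: 0.057
ft_force: [-0.5, -1.1, 0.9]
gripper_width: 0.065
eef_pos: [0.5931, -0.0545, 0.2528]
ft_force: [-0.0, 0.3, 0.3]
n 37 theta [1.759 1.767 1.77 ] r 0.1905489318058136 toolX -0.0682 F [-0.2 -0.6  0.5] t 30.55
```

View pics/w13.png

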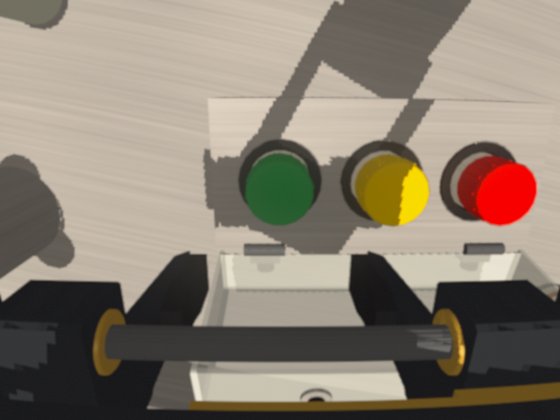

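The green cap at (280,188) sits like its neighbours at (392,190) and (497,190). I'm backing off to check heights and positions in the top view.

```bash
python3 -m handwheel '-0.04 -0.02 0.01 0;-0.08 -0.04 0.02 0;-0.12 -0.06 0.03 0;-0.16 -0.09 0.04 0;-0.19 -0.11 0.04 0;-0.21 -0.13 0.04 0;-0.21 -0.13 0.04 0;-0.21 -0.13 0.04 0' | grep -E 'pos|force'; python3 ang.py; python3 - <<'E'
from h import *
d=grab('top','t14');grab('side','s14');v,u=np.mgrid[0:420,0:560]
P=world(d,np.c_[u.ravel(),v.ravel()]).reshape(420,560,3);I=d['img'].astype(int)
for n,c in [('red',I[...,0]-I[...,1]>80),('yellow',(I[...,0]-I[...,2]>80)&(I[...,1]-I[...,2]>60)),('green',(I[...,1]-I[...,0]>40))]:
    m=c&(np.hypot(P[...,0]-.573,P[...,1]-.038)<.15)&(P[...,2]>.09)&(P[...,2]<.15)
    k=cv2.minEnclosingCircle(P[m][:,:2].astype(np.float32)*1000);print(n,m.sum(),np.round(k[0],1),round(k[1],1),np.median(P[m][:,2]))
for t in ['squeeze_bottle','dishes','ladle_can','glove_box','tongs']:
    r=manip.recognise('top',t);print(t,[(np.round(x['xyz'],3).tolist(),round(x['conf'],2)) for x in r[:1]])
print(manip.get_obs()['time_s'])
E
```

```text
eef_pos: [0.3806, -0.1838, 0.2866]
ft_force: [-0.5, 1.2, -0.2]
n 34 theta [1.76  1.763 1.769] r 0.19082705456462934 toolX -0.3015 F [ 0.4 -0.  -0.5] t 31.45
red 369 [552.5 130.7] 28.6 0.11274133315074675
yellow 373 [571.5  38.3] 28.3 0.11282278114580957
green 372 [591.3 -55.2] 28.3 0.11332985622670377
squeeze_bottle [([0.464, -0.327, 0.128], 0.89)]
dishes [([0.7, 0.331, 0.068], 0.59)]
ladle_can [([0.712, -0.358, 0.2], 0.59)]
glove_box [([0.577, -0.51, 0.068], 0.78)]
tongs [([0.531, 0.483, 0.008], 0.63)]
31.8
```

View pics/t14.png

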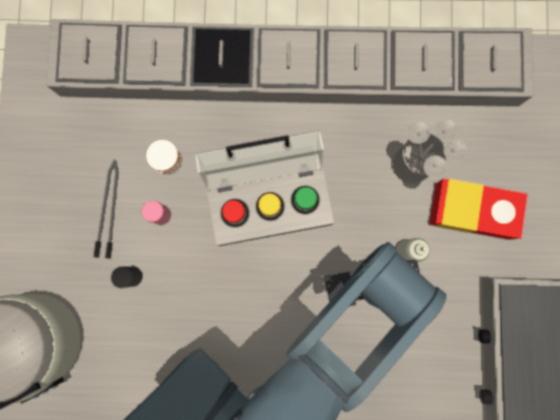

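View pics/s14.png

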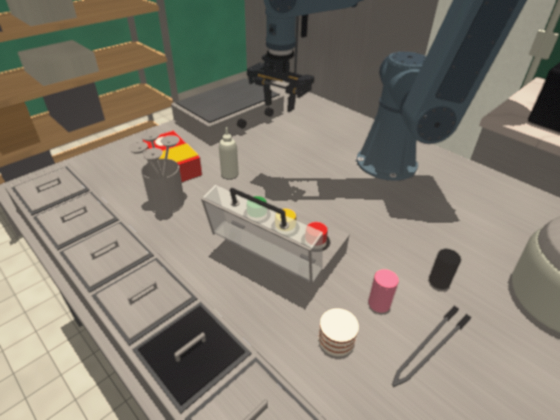

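All checks are good. The top view shows three caps at equal height in line at (234,212), (270,206) and (305,199), with the cover open and the bystanders in place. The side view shows the robot clear of everything. Handing in.

```bash
python3 -c "
from plant import manip
print(manip.job_done())"; python3 ang.py
```

```text
the job is handed in; nothing more can be done
None
the job is handed in; nothing more can be done
```

The cover is open on its stop, the green-capped pot is home in the well with the green pad, and I handed the job in at about 32 s. It reported no verdict.

**What I did:** I gripped the bar and lifted the cover, then loosened the grip to about 1.5 mm of play and carried it over the balance point. I laid it back on the rear finger until the load vanished and the angle stalled at about 1.76 rad, then let go. I picked the green-capped pot, lowered it into the right-hand (-y) well with about 7 N of seating force, released it and backed away.

**Last checks before handing in:**
- **Cover:** steady at 1.763 rad by itself.
- **Pot:** the green cap's top is at 113.3 mm, against 112.7 and 112.8 mm for the red and yellow pots. It is in line with them at 95 mm spacing. I took upright from the cap height and the pictures, and did not measure the tilt again after release.
- **Everything else:** the red and yellow pots and all bystanders are where they were, within measuring error (about 4 mm or less). I did not measure the station's shift or tilt on its own; the two pots standing in it had not moved.

**What disagreed:** the wrist and top cameras differed by up to about 2 to 4 mm on the well's centre, so I averaged them. Sideways force of up to about 5 N near the bottom of the bore showed the pot slightly off-centre. I corrected that by under 1 mm.

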